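# Clear a used nail buffer into the desk's waste chute

### The arm

A 6-joint arm with a two-finger parallel gripper is mounted at the origin on the work surface. World frame = base frame: x ahead of the robot, y to its left, z up, the work surface at z = 0. Lengths are in mm, angles in rad, forces in N, time in s.
With the tool pointing down it reaches from about 250 to 850 mm from the base axis. Payload 12.5 kg.
Tool frame: the origin (TCP) lies midway between the tips of the shut fingers; the grasp point (between the pads) lies 19 mm behind it (robot.grip_point_offset is the distance from the TCP to the grasp point, in mm); z points along the fingers, y is the line along which they close (so a half turn about z gives the same grasp; the last joint's range is limited). The gripper opens to 93 mm and grips with 3 to 60 N. Pads are 15 mm wide; open, the fingers measure 128 mm over their backs; the gripper's body (75 mm by 188 mm) begins 65 mm behind the grasp point.
Start: joints at [-1.43, 0.351, 1.652, -0, 1.139, -0.085], TCP at [123.158, -536.019, 189.433] pointing down, gripper open.
Joint ranges: [-2.75, 2.75], [-0.79, 2.1], [0.01, 2.65], [-1.57, 4.71], [0.07, 3.14], [-2.87, 2.87]. Speed limits (rad/s): [2.22, 2.22, 2.79, 3.14, 3.14, 3.14].

### API

Orientations are given as a unit quaternion [x, y, z, w].
In Python, from workcell import robot, eyes, models gives the robot as it stands.
- The arm moves only by the tool arm_command, never from a script. Its argument "rows" is one flat list of numbers, 5 for each row, row after row: the shift along the tool's x, y, z in m, then the turn about the tool's z in rad, then the closure, from -1 (fully open) to 1 (shut), so that 0 is half open. In form: [dx, dy, dz, roll, gripper, dx, dy, dz, roll, gripper, ...]. A call has 1 to 20 rows; each row is the pose to reach, as a shift and turn from the pose commanded when the call began, along the tool's axes at that moment; what a row does not reach only later rows make up. A row lasts 1/10 s, in which the tool goes at most 50 mm and 8.59 degrees, less where a joint would pass 70% of its speed; a pose out of reach is approached as far as the arm can. A call with a gripper value outside its range is refused whole. The fingers move at their own pace and stop on an object; "force" is the grip in N (left out, the last holds). Time passes only in rows, so rows that repeat a pose let the fingers close. It gives the time, the measured TCP pose, the force, the opening and the grip force at its end, in the units of the state.
- robot.sense(): the state, without advancing time (a new reading comes with each control period).
- eyes.capture(name): name is "scene" or "top"; returns the picture (480x640x3 uint8, blue, green, red); there is no depth.
- eyes.calibration(name): a dict with "fx", "fy", "cx", "cy" (pixels), "T" (4x4, takes a point from camera to world coordinates). Camera axes: x right, y up, looking along -z (the intrinsics and any distortion apply to the point x, -y, -z); pixel columns grow to the right and rows downward; lengths in mm; the calibration is good to about 2 mm. A picture is of the moment at which its call begins. calibration takes no time and is no camera call.
- robot.hand_in(): hands the job in; it is judged then, once.
Trained networks look in the newest picture that a camera, given by its name, has taken for a name from the list of things; names that differ only in an ending like _2 or _b are one class to them, and where a whole thing is asked for, a point or a joint stands for the part that bears it (a point fixed in the world has none). Each returns a list of dicts, best first, with "conf" (0 to 1); they miss things now and then, are a little off and sometimes report something else, mostly with a low value. They report only what shows in the picture. A call takes as long as a camera call.
- models.look_for(camera, label): "at" ([row, column] as shares, 0 to 1, of the picture: columns of its width, rows of its height, amid what is visible of it).
- models.mark_of(camera, label): "at" ([row, column] as shares, 0 to 1, of the picture: columns of its width, rows of its height: a listed point, or the origin of a listed thing).
The state is a dict: "t": time; "qpos": joint angles; "qvel": joint speeds; "effort": joint torques, N m; "eef_pos": TCP position; "tool_rot": TCP orientation; "ft_force": force on the tool from outside, world axes, zero at the start; "torque": the same for the moment, N m; "width": finger opening in mm; "gripper_force": force on a finger pad.
Only numpy, scipy, OpenCV 4.12 (cv2) and the standard library are available. Lean on these libraries where they do the work, as an engineer would, in place of code of your own. Each camera call takes 0.05 s, during which the arm holds its last target. There are 200 camera calls.

### The job

Clear the used pink nail buffer block into the waste chute built into the manicure desk, without picking it up: with one fingertip push the chute's self-closing steel flap open and keep it open, and with the other finger push the block along the desk and over the chute's edge, so that it drops past the open flap into the bin below. Then draw the fingers out, let the flap swing fully shut, and leave the polish bottles and the cream jar standing where they are.

Things in the scene. Friction and masses are not known exactly. Their poses are not given: they have to be found in the camera images.
- desk: White desk top (top at z = 0) with a built-in waste chute; place and yaw vary. Origin: on the desk top, middle of the chute's front edge (the side next to the robot). x points level into the chute, away from the robot, y left along the edge, z up. Mouth 160 mm wide (y -80 to 80), closed by a flap sloping up from the edge at 0.41 rad. For x < 0 the desk is flat; below the flap the chute is open.
- hinge_rail (a point): Middle of the flap's hinge, 115 mm into the chute from the front edge and 50 mm above the desk top. The fixed black surround: a hinge rail from here to 11 mm farther in, at most 56 mm high, sloping down behind to the desk 35 mm farther in; side cheeks 14 mm wide on both sides of the flap (y 80 to 94 mm), flush with it and on the same slope.
- flap (a joint): Steel flap, 120 mm from hinge (upper, far edge) to free lip, 154 mm wide, 4 mm thick. 0 = shut; grows to 1.1 rad as the lip swings down and away into the chute. Sprung shut: about 0.7 N at the lip starts it, about 3 N at mid-length holds 0.8 rad. The block's weight does not open it. A point pressing it 7 mm above the desk top holds it at 0.28 rad when 63 mm into the chute (x of desk), at 0.75 rad when 96 mm in.
- flap_lip (a point): Middle of the flap's free lip, on its upper face; moves with the flap. Shut, it is 5 mm from the chute's front edge, 2 mm above the desk top; with the flap at 0.4 rad it hangs about 35 mm below the desk top.
- buffer: Used nail buffer: pink with off-white ends, 25 x 95 x 25 mm (x, y, z; long side y), 15 to 31 g, loose on the desk between robot and chute. Origin: centre of its underside. Its centre starts 45 to 90 mm before the chute's edge, up to 25 mm off the chute's middle, its long side within 0.45 rad of the edge. It tips over the edge once its centre has passed it.
- polish_red: Bystander: red nail polish bottle with a black cap, 32 mm across, 78 mm high, 55 g, standing loose. Origin: centre of its underside. z up along the bottle.
- polish_teal: Bystander: teal nail polish bottle with a black cap, 32 mm across, 78 mm high, 55 g, standing loose. Origin: centre of its underside. z up along the bottle.
- cream_jar: Bystander: white cream jar with a metal lid, 58 mm across, 40 mm high, 90 g, loose. Origin: centre of its underside, z up. The three bystanders stand beside the chute, centres at least 155 mm from its middle line, and may change places. Farther off are fixed things: nail lamp 108 mm high (240 mm left), cushion 70 mm (210 mm right, 180 mm beyond the edge), rail 66 mm (275 mm beyond the edge).
- bin_floor (a point): Centre of the floor of the bin below the chute, 170 mm under the desk top; the bin is 162 x 176 mm inside (x, y).

How it is judged (in metres and radians):
On the way, in this order (a step that is already met when the one before it is completed fails the run):
1. A finger pushes the flap open (over 0.12 rad) while the block is still on the desk (its centre 3 mm or more before the chute's edge) (value of joint flap above 0.12 rad and contact force between the fingers and flap above 0.2 N and x of buffer in the frame of desk below -0.003 m), for 0.1 s.
2. With a finger still holding the flap open (over 0.18 rad), the other finger pushes the block's centre over the edge (contact with the block as its centre passes 1 mm before the edge or beyond) (value of joint flap above 0.18 rad and contact force between the fingers and flap above 0.2 N and contact force between the fingers and buffer above 0.01 N and x of buffer in the frame of desk above -0.001 m).
3. The block drops into the chute (60 mm below the desk top) while a finger still holds the flap open (contact force between the fingers and flap above 0.2 N and z of buffer in the frame of desk below -0.06 m).
At the end, for the whole second after the job is handed in: The buffer block lies at rest in the bin under the chute (within 70 mm of the bin's floor in height and 120 mm of its middle sideways), the flap is shut (within 0.06 rad), and the two bottles and the jar stand upright (within 0.15 rad) and within 15 mm of where they were (z of buffer in the frame of bin_floor below 0.07 m and horizontal distance between buffer and bin_floor below 0.12 m and linear speed of buffer below 0.05 m/s and value of joint flap below 0.06 rad and distance of each of polish_red, polish_teal, cream_jar from where it was at the start of the episode below 0.015 m and angle between each of polish_red, polish_teal, cream_jar's own z axis and vertical below 0.15 rad); the robot touches nothing.
It fails at once if The block is lifted: its underside's centre comes more than 35 mm above the desk top (z of buffer in the frame of desk above 0.035 m).
It fails at once if A bottle or the jar is pushed over 15 mm or knocked over (distance of any of polish_red, polish_teal, cream_jar from where it was at the start of the episode above 0.015 m or angle between any of polish_red, polish_teal, cream_jar's own z axis and vertical above 0.4 rad).
It also fails if it takes over 53 s, if anything falls off the work surface, if the arm or the gripper's body presses on something with over 40 N, if the wrist force passes 120 N, or if a joint passes its speed limit or range.

## Working session

There is one attempt and no reset: what is moved stays moved. The work goes in short steps, Python scripts to look and compute and a tool call to move; the robot and the scene stay as the last step left them, time stands still between calls to the robot, and variables do not carry over. Pictures are saved under pics/ and viewed, at most 10 in all, crops included, and the job is handed in when it is done.

Besides the shell and the picture viewer there is one more tool, called after ">>>" as name(argument=value, ...) on one line, values as JSON. arm_command: Moves the arm, as the interface text tells. Its arguments: {"type":"object","properties":{"rows":{"type":"array","items":{"type":"number"}},"force":{"type":"number"}},"required":["rows"]}

```bash
mkdir -p pics; cat > h.py <<'E'
import numpy as np, cv2
from workcell import robot, eyes, models
def ray(cam,at,z=0):
    c=eyes.calibration(cam);T=np.array(c["T"]);r,k=at[0]*480,at[1]*640
    d=T[:3,:3]@np.array([(k-c["cx"])/c["fx"],-(r-c["cy"])/c["fy"],-1]);o=T[:3,3]
    return o+d*(z-o[2])/d[2]
E
python3 - <<'E'
from h import *
for cam in("top","scene"):
    cv2.imwrite(f"pics/{cam}0.png",eyes.capture(cam)); print({k:(v if k!="T" else np.round(v,2).tolist()) for k,v in eyes.calibration(cam).items()})
    for l,z in(("desk",0),("hinge_rail",50),("flap_lip",2),("buffer",0),("polish_red",0),("polish_teal",0),("cream_jar",0)):
        for m in models.mark_of(cam,l)[:2]: print(cam,l,round(m["conf"],2),np.round(m["at"],3),np.round(ray(cam,m["at"],z),1))
s=robot.sense();print(s["eef_pos"],s["tool_rot"],s["width"],s["t"])
E
```

```text
{'fx': 544.5550358641132, 'fy': 544.5550358641132, 'cx': 318.14527490676767, 'cy': 229.92806808741474, 'T': [[-0.0, 0.98, -0.18, 458.99], [-1.0, -0.01, -0.01, 17.82], [-0.01, 0.18, 0.98, 873.6], [0.0, 0.0, 0.0, 1.0]]}
top desk 0.77 [0.554 0.446] [559.7  82.2   0. ]
top hinge_rail 0.77 [0.389 0.46 ] [678.2  65.9  50. ]
top flap_lip 0.8 [0.542 0.446] [568.9  82.5   2. ]
top buffer 0.93 [0.662 0.412] [478.  116.7   0. ]
top polish_red 0.58 [0.622 0.604] [506.8 -79.3   0. ]
top polish_teal 0.85 [0.475 0.648] [ 620.7 -127.8    0. ]
top polish_teal 0.71 [0.392 0.46 ] [688.8  67.9   0. ]
top cream_jar 0.8 [0.56  0.268] [556.2 266.6   0. ]
{'fx': 597.9590503049749, 'fy': 597.9590503049749, 'cx': 329.777833880467, 'cy': 237.0174232657227, 'T': [[0.25, -0.71, 0.66, 1220.31], [0.97, 0.19, -0.16, -128.83], [-0.02, 0.68, 0.73, 639.19], [0.0, 0.0, 0.0, 1.0]]}
scene desk 0.83 [0.4   0.564] [560.4  78.2   0. ]
scene hinge_rail 0.86 [0.466 0.582] [678.   59.5  50. ]
scene flap_lip 0.72 [0.411 0.564] [574.7  74.2   2. ]
scene flap_lip 0.23 [0.504 0.37 ] [ 618.  -125.5    2. ]
scene buffer 0.9 [0.326 0.577] [481.6 115.6   0. ]
scene polish_red 0.86 [0.383 0.405] [500.  -73.3   0. ]
scene polish_teal 0.84 [0.506 0.372] [ 618.3 -124.1    0. ]
scene cream_jar 0.87 [0.354 0.731] [555.5 259.6   0. ]
[ 123.14273333 -536.01757444  189.44317302] [ 9.93639048e-01  1.12611912e-01  9.28465383e-08 -7.47111023e-06] 92.4734935599139 0.8
```

View pics/top0.png

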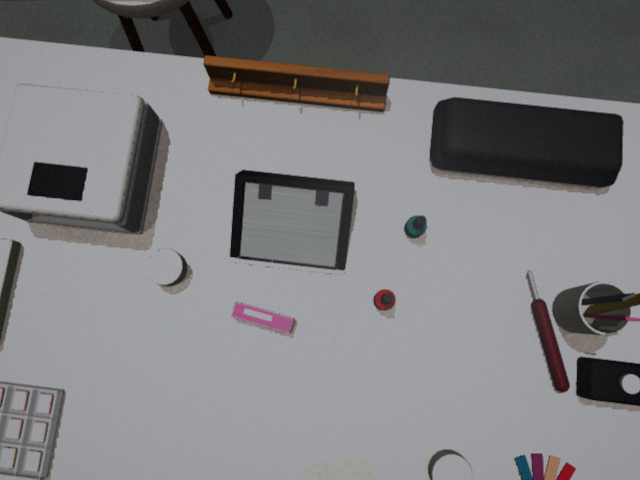

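View pics/scene0.png

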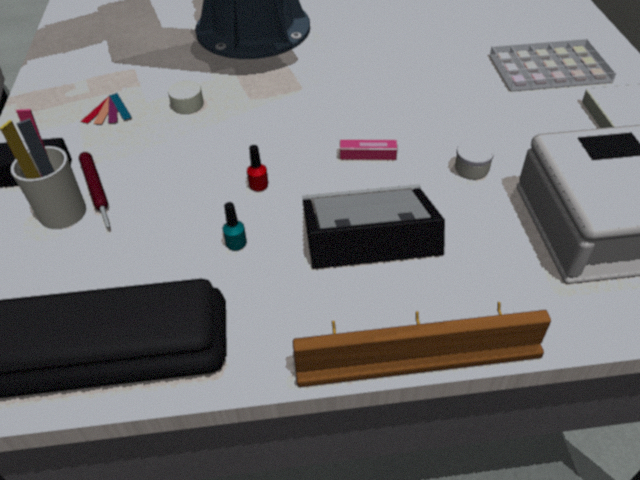

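The top view shows the chute at px (230-355, 170-272), the pink block at (263, 318) and the bystanders well to the sides. Next I measure the block and chute yaw.

```bash
cat > m.py <<'E'
from h import *
def block(im,z=25):
    h=cv2.cvtColor(im,cv2.COLOR_BGR2HSV); m=cv2.inRange(h,(150,70,60),(175,255,255))
    n,l,s,c=cv2.connectedComponentsWithStats(m); k=1+np.argmax(s[1:,4]); m=cv2.morphologyEx((l==k).astype('uint8'),cv2.MORPH_CLOSE,np.ones((9,9)))
    q=cv2.boxPoints(cv2.minAreaRect(cv2.findNonZero(m)))
    return np.array([ray("top",(v/480,u/640),z)[:2] for u,v in q])
E
python3 - <<'E'
from m import *
im=cv2.imread("pics/top0.png")
P=block(im);print("block",P.round(1),P.mean(0))
e=sorted([P[1]-P[0],P[2]-P[1]],key=np.linalg.norm)[1];print(np.linalg.norm(e),np.arctan2(-e[0],e[1])if e[1]>0 else np.arctan2(e[0],-e[1]))
d=cv2.inRange(im[165:275,225:360],(0,0,0),(60,60,60));n,l,s,c=cv2.connectedComponentsWithStats(d);k=1+np.argmax(s[1:,4])
r=cv2.minAreaRect(cv2.findNonZero((l==k).astype('uint8')));print(r)
cv2.imwrite("pics/crop.png",cv2.resize(im[160:340,210:370],None,fx=3.3,fy=3.3,interpolation=cv2.INTER_CUBIC))
E
```

```text
block [[479.7 163.7]
 [502.  157.7]
 [476.   68.1]
 [454.   74.5]] [477.96234288 116.01471169]
93.22130795414648 -0.2824969195907297
((65.45121765136719, 54.43902587890625), (118.93475341796875, 87.79306030273438), 6.340191841125488)
```

View pics/crop.png

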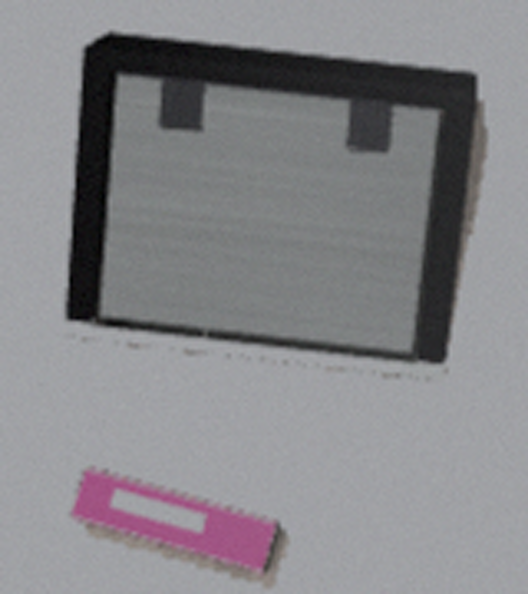

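The crop shows the black surround's front corners at crop (68,320) and (445,360), with the block below and slightly tilted.

```bash
python3 - <<'E'
from h import *
f=lambda x,y,z=0: ray("top",((160+y/3.3)/480,(210+x/3.3)/640),z)[:2]
a,b=f(68,320,),f(445,360);e=a-b;yaw=np.arctan2(-e[0],e[1]);o=(a+b)/2
print(a,b,np.linalg.norm(e),yaw,o)
R=np.array([[np.cos(yaw),-np.sin(yaw)],[np.sin(yaw),np.cos(yaw)]])
print("block in desk",R.T@(np.array([479.5,116])-o))
E
```

```text
[575.15059458 171.50428698] [554.29624111 -13.19209881] 185.87000560598162 -0.11243534100477146 [564.72341784  79.15609408]
block in desk [-88.81913488  27.0493185 ]
```

>>> arm_command(rows=[0.508, -0.547, 0, -1.065, -0.72, 0.508, -0.547, 0, -1.065, -0.72, 0.508, -0.547, 0, -1.065, -0.72, 0.508, -0.547, 0, -1.065, -0.72, 0.508, -0.547, 0, -1.065, -0.72, 0.508, -0.547, 0, -1.065, -0.72, 0.508, -0.547, 0, -1.065, -0.72, 0.508, -0.547, 0, -1.065, -0.72, 0.508, -0.547, 0, -1.065, -0.72, 0.508, -0.547, 0, -1.065, -0.72, 0.508, -0.547, 0, -1.065, -0.72, 0.508, -0.547, 0, -1.065, -0.72, 0.508, -0.547, 0, -1.065, -0.72, 0.508, -0.547, 0, -1.065, -0.72, 0.508, -0.547, 0, -1.065, -0.72, 0.508, -0.547, 0, -1.065, -0.72, 0.508, -0.547, 0, -1.065, -0.72, 0.508, -0.547, 0, -1.065, -0.72, 0.508, -0.547, 0, -1.065, -0.72, 0.508, -0.547, 0, -1.065, -0.72], force=20)

```text
t: 2.8
eef_pos: [495.6, 110.0, 189.7]
tool_rot: [0.799, 0.601, 0.0, 0.0]
ft_force: [0.5, 0.4, -0.4]
width: 80.1
gripper_force: 0.0
```

>>> arm_command(rows=[0, 0, 0.05, 0, -0.72, 0, 0, 0.09, 0, -0.72, 0, 0, 0.13, 0, -0.72, 0, 0, 0.145, 0, -0.72, 0, 0, 0.15, 0, -0.72, 0, 0, 0.15, 0, -0.72])

```text
t: 3.4
eef_pos: [495.8, 110.5, 39.5]
tool_rot: [0.799, 0.601, -0.0, -0.0]
ft_force: [-0.1, -0.2, 0.9]
width: 80.2
gripper_force: 0.0
```

```bash
python3 - <<'E'
from h import *
im=eyes.capture("scene"); cv2.imwrite("pics/s1.png",cv2.resize(im[40:290,220:500],None,fx=2.4,fy=2.4))
E
```

```text
(no output)
```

View pics/s1.png

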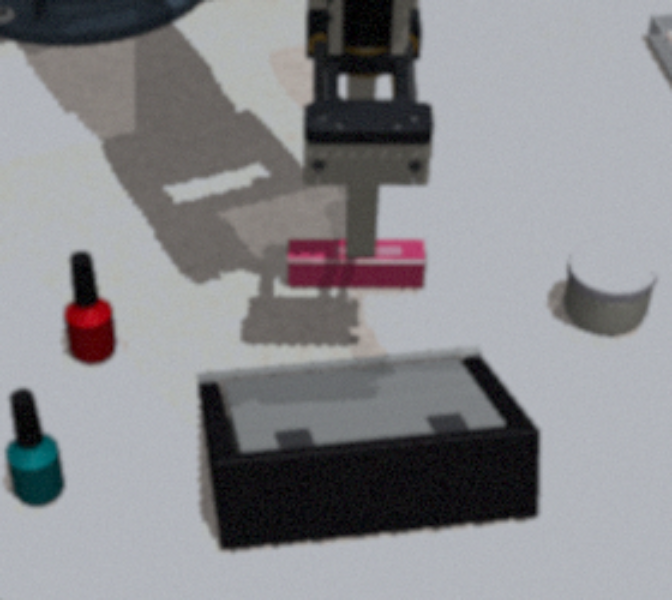

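The front finger hangs in line with the block's middle (crop 362,255) and the chute lies clear ahead. I lower to 8 mm.

>>> arm_command(rows=[0, 0, 0.01, 0, -0.72, 0, 0, 0.02, 0, -0.72, 0, 0, 0.028, 0, -0.72, 0, 0, 0.0315, 0, -0.72, 0, 0, 0.0315, 0, -0.72])

```text
t: 3.95
eef_pos: [495.5, 110.8, 7.4]
tool_rot: [0.799, 0.602, -0.0, -0.0]
ft_force: [-0.3, 0.6, -0.4]
width: 79.9
gripper_force: 0.0
```

```bash
python3 - <<'E'
from m import *
im=eyes.capture("top"); cv2.imwrite("pics/t1.png",cv2.resize(im[160:360,190:400],None,fx=2.8,fy=2.8)); print(robot.sense()["ft_force"])
E
```

```text
[ 0.05129729  0.1763087  -0.31431998]
```

View pics/t1.png

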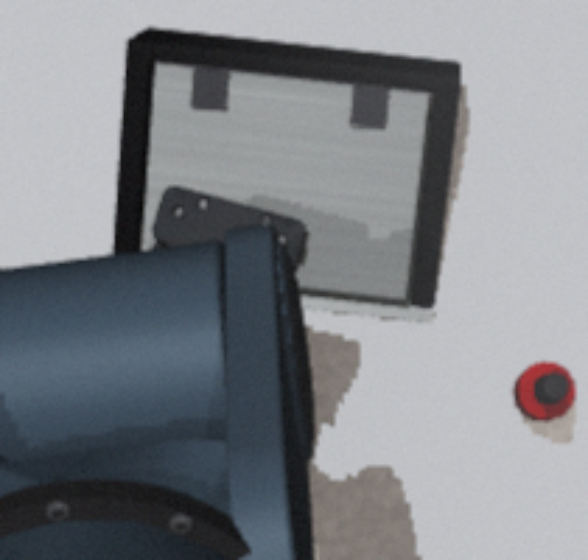

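The top view shows the arm hiding the block, and the hand clear of the surround and bottles. Pushing forward now.

>>> arm_command(rows=[0, 0.006, 0, 0, -0.72, 0, 0.012, 0, 0, -0.72, 0, 0.018, 0, 0, -0.72, 0, 0.024, 0, 0, -0.72, 0, 0.03, 0, 0, -0.72, 0, 0.036, 0, 0, -0.72, 0, 0.042, 0, 0, -0.72, 0, 0.048, 0, 0, -0.72, 0, 0.054, 0, 0, -0.72, 0, 0.06, 0, 0, -0.72, 0, 0.065, 0, 0, -0.72, 0, 0.07, 0, 0, -0.72, 0, 0.075, 0, 0, -0.72, 0, 0.075, 0, 0, -0.72])

```text
t: 5.4
eef_pos: [568.5, 89.9, 8.0]
tool_rot: [0.799, 0.601, 0.0, 0.0]
ft_force: [-0.8, 0.9, 0.3]
width: 80.0
gripper_force: 0.0
```

```bash
python3 - <<'E'
from h import *
im=eyes.capture("scene"); cv2.imwrite("pics/s2.png",cv2.resize(im[60:290,260:500],None,fx=2.6,fy=2.6))
for m in models.mark_of("scene","buffer")[:2]+models.mark_of("scene","flap_lip")[:1]: print(m,ray("scene",m["at"],0))
print(robot.sense()["ft_force"])
E
```

```text
{'at': [0.4621, 0.5853], 'conf': 0.22} [628.85936107  79.54940508   0.        ]
[ 0.88056404 -0.15664535  0.35805133]
```

View pics/s2.png

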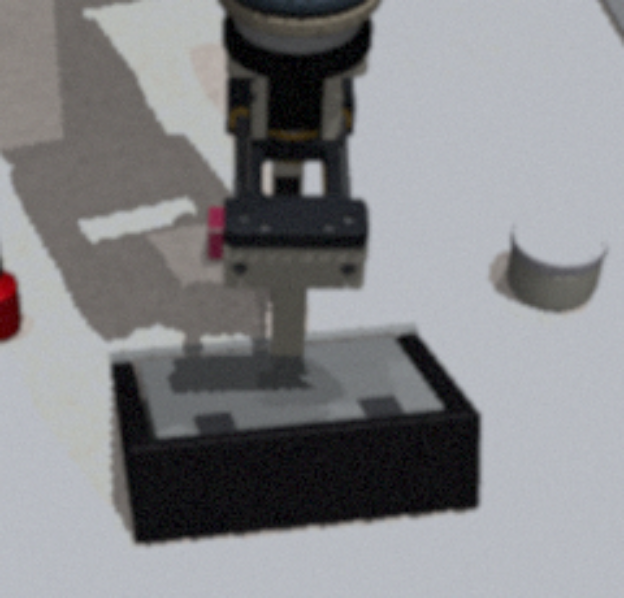

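The front finger now presses inside the flap area (crop 288,360). The block's end shows at crop (215,235), behind the hand. I check whether it really moved.

```bash
python3 - <<'E'
from m import *
im=eyes.capture("scene")
h=cv2.cvtColor(im,cv2.COLOR_BGR2HSV); m=cv2.inRange(h,(150,70,60),(175,255,255))[100:200,320:420]
p=cv2.findNonZero(m).reshape(-1,2)+[320,100];print(p.min(0),p.max(0))
print(ray("scene",((p[:,1].max())/480,p[:,0].min()/640),0))
print(ray("scene",((p[:,1].min())/480,p[:,0].min()/640),25))
E
```

```text
[340 139] [346 159]
[474.42821748  67.13803329   0.        ]
[453.90871724  72.66954805  25.        ]
```

```bash
python3 - <<'E'
from h import *
for px,(X,Y),z in(((371,146),(495.8,110.5),39.5),((371,199),(568.5,89.9),8)):
    for dz in(0,10,20,30,40): 
        p=ray("scene",(px[1]/480,px[0]/640),z+dz)[:2]-[X,Y]; print(z,dz,p@[.961,-.277],p@[.277,.961])
im=eyes.capture("scene"); cv2.imwrite("pics/s3.png",cv2.resize(im[80:230,310:430],None,fx=5,fy=4,interpolation=cv2.INTER_CUBIC))
E
```

```text
39.5 0 6.2717799733056925 2.2335816622750526
39.5 10 18.883017793272312 1.707623223788302
39.5 20 31.494255613239147 1.1816647853016402
39.5 30 44.10549343320587 0.6557063468149202
39.5 40 56.7167312531726 0.1297479083282287
8 0 19.978708216736955 1.720550001890432
8 10 30.54613326699542 1.2235607081386854
8 20 41.11355831725388 0.7265714143869406
8 30 51.68098336751235 0.2295821206351949
8 40 62.24840841777071 -0.26740717311660944
```

View pics/s3.png

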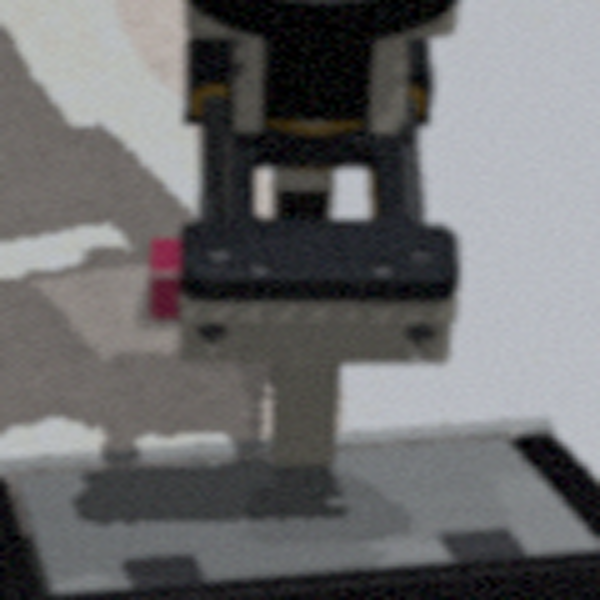

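The open fingertips sit about 30 mm above the TCP: the linkage retracts them as it opens. The fingers passed over the block and it hasn't moved. I back up, narrow to 70 mm, and touch down to find the true tip height.

>>> arm_command(rows=[0, 0, -0.02, 0, -0.72, 0, -0.02, -0.02, 0, -0.72, 0, -0.04, -0.02, 0, -0.72, 0, -0.06, -0.02, 0, -0.72, 0, -0.08, -0.02, 0, -0.505, 0, -0.08, -0.02, 0, -0.505, 0, -0.08, -0.02, 0, -0.505, 0, -0.08, -0.01, 0, -0.505, 0, -0.08, 0, 0, -0.505, 0, -0.08, 0, 0, -0.505])

```text
t: 6.65
eef_pos: [490.4, 111.9, 6.2]
tool_rot: [0.799, 0.601, -0.001, -0.001]
ft_force: [-0.4, -0.4, 0.7]
width: 70.0
gripper_force: 0.0
```

```bash
python3 - <<'E'
from h import *
im=eyes.capture("scene"); cv2.imwrite("pics/s4.png",cv2.resize(im[60:210,310:430],None,fx=5,fy=4,interpolation=cv2.INTER_CUBIC))
E
```

```text
(no output)
```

View pics/s4.png

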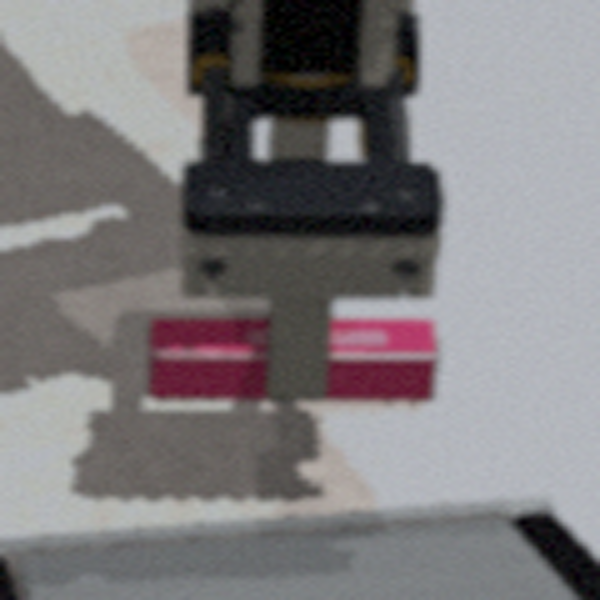

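The block is in place at crop (150-435, 320-400) with the finger in front of it, tip still above the desk. I lower stepwise.

>>> arm_command(rows=[0, 0, 0.004, 0, -0.505, 0, 0, 0.008, 0, -0.505, 0, 0, 0.012, 0, -0.505, 0, 0, 0.014, 0, -0.505, 0, 0, 0.014, 0, -0.505])

```text
t: 7.2
eef_pos: [490.8, 112.2, -6.4]
tool_rot: [0.799, 0.602, -0.0, -0.0]
ft_force: [0.2, -0.2, -0.1]
width: 69.5
gripper_force: 0.0
```

```bash
python3 - <<'E'
from h import *
im=eyes.capture("scene"); s=robot.sense(); X,Y,Z=s["eef_pos"]; print(s["eef_pos"],s["ft_force"])
for dz in(0,10,20,30):
    p=ray("scene",(161.2/480,369.6/640),6.2+dz)[:2]-[490.4,111.9]; print(dz,p@[.961,-.277])
E
```

```text
[490.93534801 112.20975108  -6.13750377] [ 0.56696697 -0.48662927 -0.24981358]
0 9.456545159858598
10 21.442132565991322
20 33.42771997212415
30 45.41330737825698
```

>>> arm_command(rows=[0, 0, 0.002, 0, -0.505, 0, 0, 0.004, 0, -0.505, 0, 0, 0.006, 0, -0.505, 0, 0, 0.008, 0, -0.505, 0, 0, 0.008, 0, -0.505])

```text
t: 7.75
eef_pos: [490.8, 112.2, -14.4]
tool_rot: [0.799, 0.602, -0.0, -0.0]
ft_force: [-0.0, 0.1, -0.1]
width: 69.9
gripper_force: 0.0
```

>>> arm_command(rows=[0, 0, 0.002, 0, -0.505, 0, 0, 0.004, 0, -0.505, 0, 0, 0.004, 0, -0.505])

```text
t: 8.05
eef_pos: [490.9, 112.2, -18.3]
tool_rot: [0.799, 0.602, -0.0, -0.0]
ft_force: [-0.6, 0.9, -0.6]
width: 70.1
gripper_force: 0.0
```

>>> arm_command(rows=[0, 0, 0.002, 0, -0.505, 0, 0, 0.004, 0, -0.505, 0, 0, 0.004, 0, -0.505])

```text
t: 8.35
eef_pos: [490.8, 112.2, -22.3]
tool_rot: [0.799, 0.602, -0.0, -0.0]
ft_force: [-0.5, -0.8, 0.3]
width: 69.9
gripper_force: 0.0
```

```bash
python3 - <<'E'
from h import *
im=eyes.capture("scene"); print(robot.sense()["ft_force"]); cv2.imwrite("pics/s5.png",cv2.resize(im[60:210,310:430],None,fx=5,fy=4,interpolation=cv2.INTER_CUBIC))
E
```

```text
[ 0.08921076 -0.44538105  0.05678215]
```

View pics/s5.png

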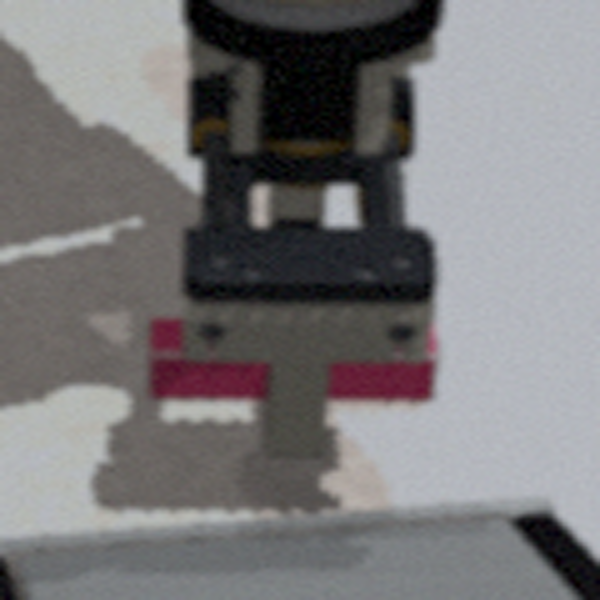

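The fingertip meets its shadow at crop (298,460), so it's close to the desk.

```bash
python3 - <<'E'
from h import *
for z in(0,4,8,12):
    p=ray("scene",(175/480,369.6/640),z)[:2]-[490.8,112.2]; print(z,p@[.961,-.277])
E
```

```text
0 36.195839976581595
4 40.77435373335674
8 45.352867490131885
12 49.931381246906916
```

>>> arm_command(rows=[0, 0, 0.002, 0, -0.505, 0, 0, 0.003, 0, -0.505, 0, 0, 0.003, 0, -0.505])

```text
t: 8.7
eef_pos: [490.9, 112.2, -25.2]
tool_rot: [0.799, 0.602, -0.0, -0.0]
ft_force: [0.5, -0.4, 0.1]
width: 69.7
gripper_force: 0.0
```

>>> arm_command(rows=[0, 0, 0.001, 0, -0.505, 0, 0, 0.002, 0, -0.505, 0, 0, 0.003, 0, -0.505, 0, 0, 0.003, 0, -0.505])

```text
t: 9.1
eef_pos: [490.9, 112.2, -28.2]
tool_rot: [0.799, 0.602, -0.0, -0.0]
ft_force: [0.1, 0.0, -0.1]
width: 70.0
gripper_force: 0.0
```

>>> arm_command(rows=[0, 0, 0.001, 0, -0.505, 0, 0, 0.002, 0, -0.505, 0, 0, 0.002, 0, -0.505])

```text
t: 9.4
eef_pos: [491.1, 112.3, -29.0]
tool_rot: [0.799, 0.602, 0.0, 0.0]
ft_force: [-6.4, -0.7, 20.1]
width: 70.3
gripper_force: 9.8
```

Contact with the desk came at TCP z ≈ -28.5. I raise to about 6.5 mm tip clearance and push.

>>> arm_command(rows=[0, 0, -0.008, 0, -0.505, 0, 0, -0.008, 0, -0.505, 0, 0.006, -0.008, 0, -0.505, 0, 0.012, -0.008, 0, -0.505, 0, 0.018, -0.008, 0, -0.505, 0, 0.024, -0.008, 0, -0.505, 0, 0.03, -0.008, 0, -0.505, 0, 0.036, -0.008, 0, -0.505, 0, 0.042, -0.008, 0, -0.505, 0, 0.048, -0.008, 0, -0.505, 0, 0.054, -0.008, 0, -0.505, 0, 0.06, -0.008, 0, -0.505, 0, 0.065, -0.008, 0, -0.505, 0, 0.07, -0.008, 0, -0.505, 0, 0.075, -0.008, 0, -0.505, 0, 0.08, -0.008, 0, -0.505, 0, 0.08, -0.008, 0, -0.505])

```text
t: 11.1
eef_pos: [568.6, 89.9, -22.0]
tool_rot: [0.799, 0.601, 0.0, 0.0]
ft_force: [0.3, 0.1, 0.7]
width: 69.7
gripper_force: 0.6
```

```bash
python3 - <<'E'
from h import *
im=eyes.capture("scene"); print(robot.sense()["ft_force"]); cv2.imwrite("pics/s6.png",cv2.resize(im[90:290,280:460],None,fx=4,fy=3,interpolation=cv2.INTER_CUBIC))
E
```

```text
[0.65321588 0.64546937 1.56763387]
```

View pics/s6.png

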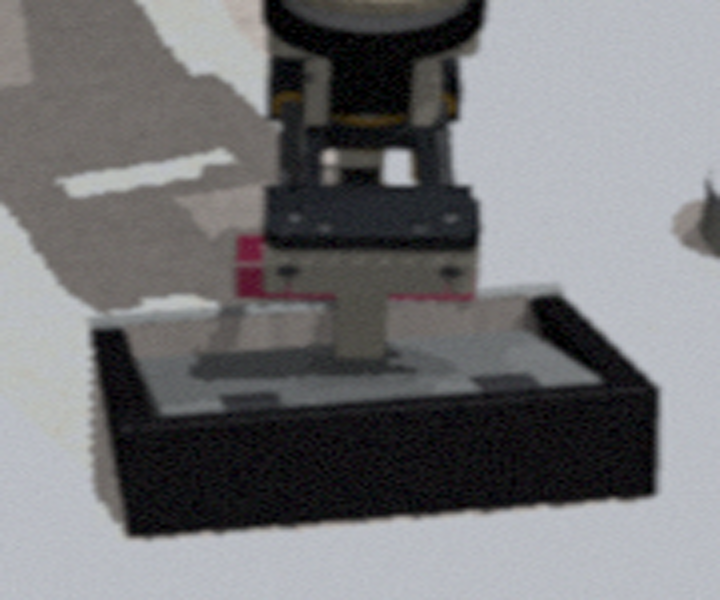

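The flap is clearly open (dark gap behind the lip, crop 130-540 × 310-350). The block has moved to just before the edge, at crop (237-475, 235-300). I keep pushing it over and hold.

>>> arm_command(rows=[0, 0.003, 0, 0, -0.505, 0, 0.006, 0, 0, -0.505, 0, 0.009, 0, 0, -0.505, 0, 0.012, 0, 0, -0.505, 0, 0.015, 0, 0, -0.505, 0, 0.018, 0, 0, -0.505, 0, 0.021, 0, 0, -0.505, 0, 0.024, 0, 0, -0.505, 0, 0.027, 0, 0, -0.505, 0, 0.03, 0, 0, -0.505, 0, 0.03, 0, 0, -0.505, 0, 0.03, 0, 0, -0.505, 0, 0.03, 0, 0, -0.505, 0, 0.03, 0, 0, -0.505])

```text
t: 12.55
eef_pos: [596.9, 81.8, -21.9]
tool_rot: [0.799, 0.602, 0.0, 0.0]
ft_force: [0.2, 0.4, -0.4]
width: 70.1
gripper_force: 0.0
```

```bash
cat > c.py <<'E'
from m import *
for cam in("scene","top"):
    im=eyes.capture(cam); h=cv2.cvtColor(im,cv2.COLOR_BGR2HSV); m=cv2.inRange(h,(150,70,40),(175,255,255))
    m[:, :200]=0; m[:, 420:]=0; m[:100]=0;m[380:]=0
    p=cv2.findNonZero(m); print(cam,0 if p is None else (len(p),p.reshape(-1,2).min(0),p.reshape(-1,2).max(0)))
    for l in("buffer","polish_red","polish_teal","cream_jar"):
        for q in models.mark_of(cam,l)[:1]: print(l,round(q["conf"],2),ray(cam,q["at"],0).round(1))
print(robot.sense()["ft_force"],robot.sense()["gripper_force"])
E
python3 c.py
```

```text
scene (774, array([249, 168], dtype=int32), array([399, 225], dtype=int32))
buffer 0.67 [611.4  71.8   0. ]
polish_red 0.89 [505.5 -75.7   0. ]
polish_teal 0.73 [ 617.5 -126.1    0. ]
cream_jar 0.89 [558.8 264.3   0. ]
top (5, array([374, 289], dtype=int32), array([389, 309], dtype=int32))
polish_red 0.68 [499.  -74.8   0. ]
polish_teal 0.85 [ 620.2 -125.6    0. ]
cream_jar 0.97 [557.  268.4   0. ]
[ 0.6969747  -0.1071439  -1.16358068] 0.0
```

```bash
python3 - <<'E'
from m import *
im=eyes.capture("scene"); h=cv2.cvtColor(im,cv2.COLOR_BGR2HSV); m=cv2.inRange(h,(150,70,40),(175,255,255))
n,l,s,c=cv2.connectedComponentsWithStats(m)
print([r.tolist() for r in s[1:] if r[4]>15])
sub=m[165:230:3,320:420:2]
print("\n".join("".join("#" if v else "." for v in r) for r in sub))
s=robot.sense();print(s["t"],s["ft_force"])
for q in models.look_for("scene","buffer")[:2]+models.mark_of("scene","flap_lip")[:1]: print(q)
E
```

```text
[[108, 97, 10, 26, 165], [84, 102, 19, 20, 67], [17, 109, 28, 39, 234], [79, 153, 28, 56, 576], [376, 205, 24, 19, 382], [339, 209, 26, 17, 373]]
..................................................
..................................................
..................................................
..................................................
..................................................
..................................................
..................................................
..................................................
..................................................
..................................................
..................................................
..................................................
..................................................
..................................................
.............................######.####..........
............########.#.......###########..........
...........###########......############..........
..........############......############..........
..........############.......###########..........
..........############......#########.............
...........#...####..#............................
..................................................
13.1 [ 0.94955729  0.48572008 -0.09751413]
{'at': [0.4462, 0.5656], 'conf': 0.88}
```

```bash
python3 - <<'E'
from h import *
T=np.array(eyes.calibration("scene")["T"])
dep=lambda p:-(np.linalg.inv(T)@np.append(p,1))[2]
for z in(40,20,0,-20,-40,-60,-100,-150):
    p=ray("scene",(215/480,369/640),z); d=p[:2]-[561,80]
    print(z,p.round(0),"desk x,y",(d@[.992,-.125]).round(),(d@[.125,.992]).round(),"depth",dep(p).round(), "L px",95*598/dep(p))
print(ray("scene",(205/480,389/640),0),ray("scene",(226/480,345/640),0))
E
```

```text
40 [651.  63.  40.] desk x,y 91.0 -6.0 depth 846.0 L px 67.14198503831847
20 [632.  69.  20.] desk x,y 72.0 -2.0 depth 874.0 L px 64.9732779762994
0 [613.  76.   0.] desk x,y 52.0 2.0 depth 903.0 L px 62.940287069416755
-20 [594.  82. -20.] desk x,y 32.0 6.0 depth 931.0 L px 61.030659307396654
-40 [575.  88. -40.] desk x,y 13.0 10.0 depth 959.0 L px 59.23349671048763
-60 [556.  95. -60.] desk x,y -7.0 14.0 depth 987.0 L px 57.539148226875355
-100 [ 518.  108. -100.] desk x,y -46.0 22.0 depth 1044.0 L px 54.42551190016691
-150 [ 470.  124. -150.] desk x,y -95.0 32.0 depth 1114.0 L px 50.9773196845351
[600.14143647 111.46257945   0.        ] [625.76454662  34.62823036   0.        ]
```

The block is past the edge but has caught at about z -30, between the flap and the front wall. I push the flap farther open so it drops.

>>> arm_command(rows=[0, 0.003, 0, 0, -0.505, 0, 0.006, 0, 0, -0.505, 0, 0.009, 0, 0, -0.505, 0, 0.012, 0, 0, -0.505, 0, 0.015, 0, 0, -0.505, 0, 0.015, 0, 0, -0.505, 0, 0.015, 0, 0, -0.505])

```text
t: 13.9
eef_pos: [610.7, 77.6, -22.4]
tool_rot: [0.799, 0.601, -0.001, -0.0]
ft_force: [-5.0, 0.8, 0.2]
width: 70.0
gripper_force: 2.3
```

```bash
cat > d.py <<'E'
from m import *
im=eyes.capture("scene"); h=cv2.cvtColor(im,cv2.COLOR_BGR2HSV); m=cv2.inRange(h,(150,70,40),(175,255,255))
n,l,s,c=cv2.connectedComponentsWithStats(m)
print([r.tolist() for r in s[1:] if r[4]>8 and 300<r[0]<450])
s=robot.sense();print(s["t"],s["ft_force"])
print("\n".join("".join(f"{v//10:3d}" for v in r) for r in im[170:250:6,320:430:5,1]))
E
python3 d.py
```

```text
[]
13.95 [-4.49094034  2.1067003   0.27221847]
 10 10 13 13 13 13  6  3  7  3  1  6 19  4  3 17 19 19 19 19 19 18
 10 11 14 13 13  9  3  3  3  3  3  3  3  3  4  3 17 19 19 19 19 19
 10 11 10 13 13  9  3  4  3  4  4  4  4  4  4  3  6 19 19 19 19 19
 11 11 10 10 10  7  4  4  6  4  4  4  4  5  3  4  4 12 12  9 11 19
  8  8  7  7  7  6  2  1  2  1  1  1  1  1  0  1  4 10  9  0  2 13
  9  8  9  8  9  8  8  9  8  8  8  9  8  7  9  9 10 11  7  1  1  0
  8  8  8  9  8  8  7  8  7  7  7  7  8  7  7  7  7  4  4  5  0  1
  7  7  6  5  4  4  4  4  5  7  7  8  4  5  5  5  4  4  4  5  2  1
  4  4  5  4  4  4  4  4  4  7  7  8  4  4  4  4  4  5  5  6  5  5
  4  4  4  4  4  4  4  3  2  3  2  1  0  0  0  0  3  3  1  2  1  1
  2  2  3  2  1  0  2  1  0  0  1  1  1  1  1  1  1  0  0  1  1  1
  2  1  2  0  0  2  1  2  1  1  0  1  0  1  1  1  1  1  1  2  1  1
  1  2  0  1  1  1  2  1  1  2  0  0  0  0  2  0  2  0  1  1  2  2
  1  2  2  2  2  1  1  1  1  1  1  1  1  1  2  0  2  2  1  1  1  1
```

The pink is gone from view. I hold a moment, then recheck.

>>> arm_command(rows=[0, 0.002, 0, 0, -0.505, 0, 0.004, 0, 0, -0.505, 0, 0.004, 0, 0, -0.505, 0, 0.004, 0, 0, -0.505, 0, 0.004, 0, 0, -0.505])

```text
t: 14.45
eef_pos: [614.0, 76.6, -22.7]
tool_rot: [0.799, 0.602, -0.001, -0.001]
ft_force: [-6.4, 1.5, -1.1]
width: 69.6
gripper_force: 2.6
```

```bash
python3 d.py | head -2; python3 c.py
```

```text
[]
14.5 [-6.12939396  1.16591941 -1.71491706]
scene (10, array([252, 166], dtype=int32), array([266, 188], dtype=int32))
polish_red 0.91 [505.  -77.3   0. ]
polish_teal 0.85 [ 615.1 -123.9    0. ]
cream_jar 0.68 [556.3 262.3   0. ]
top (4, array([374, 293], dtype=int32), array([388, 307], dtype=int32))
polish_red 0.64 [505.7 -74.3   0. ]
polish_teal 0.68 [ 622.1 -122.1    0. ]
cream_jar 0.65 [551.1 265.8   0. ]
[-5.82992228  0.74448461 -0.86752378] 2.562865521758795
```

>>> arm_command(rows=[0, -0.01, 0, 0, -0.505, 0, -0.02, 0, 0, -0.505, 0, -0.03, 0, 0, -0.505, 0, -0.04, 0, 0, -0.505, 0, -0.05, 0, 0, -0.505, 0, -0.06, 0, 0, -0.505, 0, -0.07, 0, 0, -0.505, 0, -0.08, 0, 0, -0.505, 0, -0.095, 0, 0, -0.505, 0, -0.11, 0, 0, -0.505, 0, -0.13, 0, 0, -0.505, 0, -0.13, -0.04, 0, -0.505, 0, -0.13, -0.08, 0, -0.505, 0, -0.13, -0.12, 0, -0.505, 0, -0.16, -0.17, 0, -0.505, 0, -0.2, -0.2, 0, -0.505, 0, -0.24, -0.2, 0, -0.505, 0, -0.26, -0.2, 0, -0.505, 0, -0.26, -0.2, 0, -0.505])

```text
t: 16.9
eef_pos: [362.8, 148.8, 178.1]
tool_rot: [0.798, 0.602, 0.0, -0.0]
ft_force: [0.3, 0.9, -0.4]
width: 70.3
gripper_force: 0.0
```

```bash
python3 d.py; python3 c.py; python3 - <<'E'
from h import *
a=cv2.imread("pics/top0.png").astype(int); b=eyes.capture("top").astype(int)
print("chute-area mean diff",abs(a-b)[170:275,230:355].mean()); print("block-area",abs(a-b)[300:335,230:300].mean())
a=cv2.imread("pics/scene0.png").astype(int); b=eyes.capture("scene").astype(int); print("scene chute diff",abs(a-b)[190:265,300:440].mean(), abs(a-b)[430:470,100:200].mean())
E
```

```text
[]
16.95 [ 1.30662754  0.83146329 -0.72890954]
 17 16 17 16 17 16 17 16 17 17 17 17 17 17 17 17 17 17 17 17 17 17
 17 17 17 17 17 17 17 17 17 17 17 17 17 17 17 17 17 17 17 17 17 17
 17 17 17 17 17 17 17 17 17 17 16 17 17 17 17 17 17 17 17 17 17 17
 17 17 17 17 17 17 17 17 17 17 16 16 14 15 14 14 13 12 11  8 10 17
 14 14 14 13 12 12 11 11 11 11 11 12 12 11 12 12 12 12 12  4  1 12
 12 12 12 12 12 12 12 12 12 12 11 11 12 12 11 12 12 11 11 12  2  2
 12 11 11 11 11 12 11 12 12 12 12 12 12 12 12 12 12 12 12 12 12  1
 12 12 12 12 12 12 12 12 12 11 12 12 12 12 11 12 10  9  7 12 12 12
 11 12 11 11 10  9 11 12 12 12 12 12 12 12 12 11  7  5  4  8  7  5
 11 12 11  9  5  5  7  9  8  5  3  2  1  1  2  2  3  2  2  2  1  0
  2  2  3  2  2  1  2  1  1  0  0  1  2  1  0  1  1  1  0  1  1  1
  1  1  0  1  2  1  1  1  0  0  1  1  1  1  2  2  1  0  1  0  1  0
  0  0  1  1  2  2  1  1  2  2  1  2  1  1  1  0  1  0  1  1  1  1
  0  1  0  1  1  1  1  0  1  2  1  1  1  1  1  1  1  1  1  1  0  1
scene (19, array([249, 169], dtype=int32), array([267, 189], dtype=int32))
polish_red 0.59 [496.  -76.3   0. ]
polish_teal 0.85 [ 614.1 -123.8    0. ]
cream_jar 0.72 [557.3 261.6   0. ]
top (118, array([265, 259], dtype=int32), array([390, 308], dtype=int32))
buffer 0.54 [570.4  79.4   0. ]
polish_red 0.77 [506.3 -76.5   0. ]
polish_teal 0.81 [ 618.9 -126.9    0. ]
cream_jar 0.9 [557.3 268.1   0. ]
[ 0.3565021  -0.47103606 -0.4908653 ] 0.0
chute-area mean diff 6.245053968253968
block-area 23.889795918367348
scene chute diff 4.531015873015873 3.3273333333333333
```

```bash
python3 - <<'E'
from m import *
a=cv2.imread("pics/top0.png"); b=eyes.capture("top")
h=cv2.cvtColor(b,cv2.COLOR_BGR2HSV); m=cv2.inRange(h,(145,50,30),(178,255,255))[252:276,225:360]
p=cv2.findNonZero(m).reshape(-1,2)+[225,252];print(len(p),p.min(0),p.max(0))
print("\n".join("".join("#" if v else "." for v in r) for r in m[:,::2]))
for c in (250,275,300,325):
    print(c,"before",a[252:276,c,1].tolist());print(c,"now   ",b[252:276,c,1].tolist())
u=(p.min(0)+p.max(0))/2
for z in(0,-30,-145): print(z,ray("top",(u[1]/480,u[0]/640),z), (p[:,0].max()-p[:,0].min()+1)*(873.6-z+10)/544.6)
E
```

```text
133 [264 259] [313 266]
....................................................................
....................................................................
....................................................................
....................................................................
....................................................................
....................................................................
....................................................................
....................###.............................................
....................#######.........................................
....................###########.....................................
........................###########.................................
.............................###########............................
................................############........................
.....................................########.......................
.........................................####.......................
.........................................
[... 1103 characters left out ...]
ore [126, 130, 125, 127, 128, 125, 128, 130, 128, 129, 106, 74, 48, 76, 138, 161, 160, 150, 152, 163, 160, 158, 162, 163]
300 now    [136, 135, 138, 136, 136, 133, 136, 136, 135, 133, 114, 66, 35, 69, 141, 171, 163, 158, 158, 170, 167, 167, 167, 168]
325 before [129, 129, 127, 129, 129, 129, 127, 126, 126, 131, 130, 124, 128, 107, 67, 50, 96, 145, 162, 161, 155, 151, 154, 159]
325 now    [136, 134, 138, 134, 140, 139, 138, 134, 130, 137, 136, 139, 135, 114, 72, 52, 102, 155, 168, 168, 168, 159, 164, 167]
0 [565.53971153  77.58778583   0.        ] 81.12376055820785
-30 [569.19882699  79.64036779 -30.        ] 83.87807565185457
-145 [ 583.22543626   87.50859865 -145.        ] 94.43628351083362
```

The slit looks the same as before, so the flap is shut. The pink seen through it measures 94 mm at bin-floor depth (the block is 95 mm long), so the block lies in the bin. Handing in.

```bash
python3 -c "
from workcell import robot
print(robot.hand_in())"
```

```text
the job is handed in; nothing more can be done
None
```

The job is handed in: by the camera checks the block lies on the bin floor under the chute, the flap is shut, the bottles and jar are in place to within detection accuracy (about 1 cm), and the robot is clear; no verdict came back.

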